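# Show a labelled sample plate to the code reader

### The job

Pick the sample plate with the notched corner out of the drip rack; the notch marks its frosted, labelled end. Holding it only by its clear part, never with the fingers on the frosted end, present it to the code reader: label centred at the reading point, facing up squarely into the window. Finish while still holding it there motionless, touching neither reader nor rack, and leave the blank plates in their slots and everything else where it is.

Things in the scene. Friction and masses are not known exactly. Their poses are not given: they have to be found in the camera images.
- rack: Fixed drip rack, turned any way: steel tray 130 x 154 mm, rim 10 mm high, floor 3 mm. Three slots along its x, at y = -48, 0, +48 mm, each between two pairs of dark fins at x = -38 and +38 mm (fins 10 mm long, gap 12 mm, tops 29 mm above the table). At x = -33 to +33 mm nothing stands beside a plate but its neighbours 48 mm away. Origin: underside centre.
- sample_plate: Clear resin plate 100 (x) x 9 (y) x 50 mm (z), 40 to 70 g, on its long edge in any slot, top 53 mm above the table. Only plate with a notch: step 16 long x 14 mm high in the upper corner of its +x end. x = +15 to +50 mm is frosted, the rest clear. Label on the -y face of the frosted end: facing the label, notch up, it is top right. Origin: middle of the lower edge, x to the notched end, z up.
- frosted_end: The frosted end of the sample plate (rigid part of it), carrying the 26 mm square white label with a square dot code. Origin: label centre, which in the sample plate's frame lies at x = +32, y = -4.5, z = +20 mm. z: straight out of the label; x: along the plate to its notched end; y: up along the plate's height.
- blank_long: Blank clear plate 100 x 9 x 50 mm, no notch and no label, standing in another slot of the rack. Origin: middle of its lower edge.
- blank_short: Blank clear plate 80 x 9 x 50 mm, no notch and no label, standing in another slot of the rack. Origin: middle of its lower edge.
- reader: Fixed code reader stand: steel base plate 130 x 110 x 12 mm with a 22 mm square post (40 mm behind the base's centre, 387 mm tall) that carries the reader head in front. It stands at the robot's left and faces to the right. Origin: underside centre of the base; -x is its front.
- reader_head: The reader head, a dark box 44 x 52 x 58 mm that looks 45 degrees downwards to the front. Origin: centre of its window, 300 mm above the table; z: the viewing direction, straight out of the window.
- reading_point (a point): Where the reader reads: the point 160 mm straight out from the window on the viewing axis, in the air about 187 mm above the table.
- printed_arch: Bystander: printed orange arch, 40 x 90 mm foot, 75 mm tall.
- scraper: Bystander: print scraper 200 mm long, lying flat.
- calipers: Bystander: digital calipers about 200 mm long, lying flat.
- resin_bottle: Bystander: bottle of resin, 74 mm across, 200 mm tall.
- cutters: Bystander: flush cutters with blue handles, about 115 mm long, lying flat.
- part_cup: Bystander: small steel cup, 76 mm across, 75 mm tall.
There are look-alikes about, which are no part of the job. Leave any red or yellow look-alike of the rack alone.

How it is judged:
By the outcome, as a careful person would: the job done as asked, in the order asked, and still so for the second after the job is handed in, while the arm keeps its last pose, push and grip.
It also fails if it takes over 35 s, if anything falls off the work surface, if the arm or the gripper's body presses on something with over 40 N, if the wrist force passes 120 N, or if a joint passes its speed limit or range.

### The arm

A 6-joint arm with a two-finger parallel gripper is mounted at the origin on the work surface. World frame = base frame: x ahead of the robot, y to its left, z up, the work surface at z = 0. Lengths are in m, angles in rad, forces in N, time in s.
With the tool pointing down it reaches from about 0.275 to 0.975 m from the base axis. Payload 8.4 kg.
Tool frame: the origin (TCP) lies midway between the tips of the shut fingers; the grasp point (between the pads) lies 19 mm behind it; z points along the fingers, y is the line along which they close (so a half turn about z gives the same grasp; the last joint's range is limited). The gripper opens to 92 mm and grips with 3 to 60 N. Pads are 20 mm wide; open, the fingers measure 128 mm over their backs; the gripper's body (75 mm by 189 mm) begins 69 mm behind the grasp point.
Start: joints at [-0.002, 0.353, 1.633, -0, 1.155, -0.002], TCP at [0.625, -0, 0.215] pointing down, gripper open.
Joint ranges: [-2.63, 2.63], [-0.92, 2.1], [0.06, 2.66], [-1.3, 4.44], [0, 2.69], [-3.02, 3.02]. Speed limits (rad/s): [2.22, 2.22, 2.79, 3.14, 3.14, 3.14].

### API

Orientations are given as a 3x3 rotation matrix whose columns are the frame's x, y, z axes.
In Python, from bench import bot, camera, calibration gives the robot as it stands. The module is installed in compiled form; this text tells all that it offers.
- The arm moves only by the tool carry_out, never from a script. Its argument "motion" is text: rows parted by semicolons, each of 5 numbers parted by spaces: the shift along the tool's x, y, z in mm, then the turn about the tool's z in degrees, then the finger opening in mm, from 0 to 91.9. A call has 1 to 20 rows; each row shifts and turns the commanded pose from where the row before left it, along the tool's axes as they then stand; what a row does not reach is not made up. A row lasts 1/8 s, in which the tool goes at most 62.5 mm and 10.7 degrees, less where a joint would pass 70% of its speed; a pose out of reach is approached as far as the arm can. A call with a gripper value outside its range is refused whole. The fingers move at their own pace and stop on an object; "grip_force" is the grip in N (left out, the last holds). Time passes only in rows, so rows that do not move let the fingers close. It gives the time, the measured TCP pose, the force, the opening and the grip force at its end, in the units of the state.
- bot.observe(): the state, without advancing time (a new reading comes with each control period).
- camera(name): name is "scene" or "side" or "wrist"; returns the picture (420x560x3 uint8, red, green, blue); there is no depth.
- calibration(name): a dict with "fx", "fy", "cx", "cy" (pixels), "pose" (4x4, takes a point from camera to world coordinates); the wrist camera has in their place "tool_from_camera" (4x4, takes a point from camera to tool coordinates, whose origin is the TCP and whose axes are the flange's). Camera axes: x right, y up, looking along -z (the intrinsics and any distortion apply to the point x, -y, -z); pixel columns grow to the right and rows downward; lengths in m; the calibration is good to about 2 mm. A picture is of the moment at which its call begins: read the wrist's pose just before it. calibration takes no time and is no camera call.
- bot.finish_job(): hands the job in; it is judged then, once.
The state is a dict: "time": time; "joints": joint angles; "qd": joint speeds; "joint_efforts": joint torques, N m; "tool_pos": TCP position; "eef_rot": TCP orientation; "contact_force": force on the tool from outside, world axes, zero at the start; "moment": the same for the moment, N m; "gripper_width": finger opening in m; "grip_force": force on a finger pad.
Only numpy, scipy, OpenCV 4.12 (cv2) and the standard library are available. Lean on these libraries where they do the work, as an engineer would, in place of code of your own. Each camera call takes 0.05 s, during which the arm holds its last target. There are 200 camera calls.

## Working session

There is one attempt and no reset: what is moved stays moved. The work goes in short steps, Python scripts to look and compute and a tool call to move; the robot and the scene stay as the last step left them, time stands still between calls to the robot, and variables do not carry over. Pictures are saved under pics/ and viewed, at most 10 in all, crops included, and the job is handed in when it is done.

Besides the shell and the picture viewer there is one more tool, called after "Request:" as name(argument=value, ...) on one line, values as JSON. carry_out: Moves the arm, as the interface text tells. Its arguments: {"type":"object","properties":{"motion":{"type":"string"},"grip_force":{"type":"number"}},"required":["motion"]}

```bash
mkdir -p pics; python3 - <<'E'
from bench import bot,camera,calibration
import cv2,numpy as np
np.set_printoptions(precision=4,suppress=True)
a=camera("scene");b=camera("side");c=camera("wrist")
for n,i in zip(("scene","side","wrist"),(a,b,c)):
    cv2.imwrite(f"pics/{n}0.png",i[:,:,::-1]); print(n,calibration(n))
print(bot.observe())
E
```

```text
scene {'fx': 423.86128437232867, 'fy': 423.86128437232867, 'cx': 280.0324440246666, 'cy': 197.92098836724995, 'pose': array([[-0.1492, -0.7626,  0.6295,  1.353 ],
       [ 0.9888, -0.118 ,  0.0915,  0.0632],
       [ 0.0045,  0.6361,  0.7716,  1.2312],
       [ 0.    ,  0.    ,  0.    ,  1.    ]])}
side {'fx': 499.66873730646967, 'fy': 499.66873730646967, 'cx': 277.44576724257564, 'cy': 209.19862197146733, 'pose': array([[ 0.9875,  0.0848, -0.1327,  0.3157],
       [-0.1575,  0.5257, -0.8359, -1.209 ],
       [-0.0011,  0.8464,  0.5325,  0.9046],
       [ 0.    ,  0.    ,  0.    ,  1.    ]])}
wrist {'fx': 324.02908944632014, 'fy': 324.02908944632014, 'cx': 276.1963722807959, 'cy': 211.4612343120708, 'tool_from_camera': array([[-0.0001,  0.971 ,  0.239 ,  0.0665],
       [ 1.    ,  0.    ,  0.0005,  0.0003],
       [ 0.0005,  0.239 , -0.971 , -0.1697],
       [ 0.    ,  0.    ,  0.    ,  1.    ]])}
{'time': 0.15, 'joints': array([-0.0024,  0.3535,  1.634 , -0.    ,  1.1552, -0.0024]), 'qd': array([-0.0016, -0.0023, -0.0016, -0.0001,  0.001 , -0.0028]), 'joint_efforts': array([ -0.0008, -59.4211, -33.4468,   0.0697,   0.0204,  -0.0001]), 'tool_pos': array([ 0.6246, -0.    ,  0.2141]), 'eef_rot': array([[-0.    ,  1.    , -0.0011],
       [ 1.    ,  0.    , -0.    ],
       [-0.    , -0.0011, -1.    ]]), 'contact_force': array([-0.3882,  0.1913, -0.0044]), 'moment': array([ 0.0267,  0.0157, -0.0419]), 'grip_force': 0.0, 'gripper_width': 0.09160568584543659}
```

View pics/scene0.png

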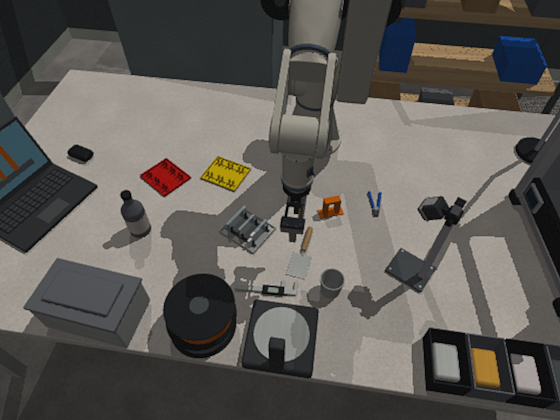

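View pics/side0.png

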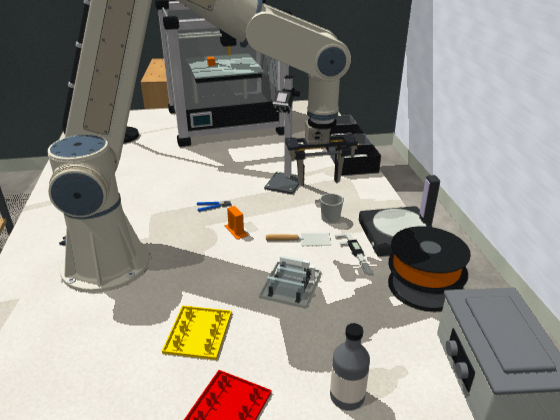

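Scene: rack at about (248,228), reader base at (411,269), head near (435,208). Side: rack (291,280), base (283,183), head (284,98). The red and yellow look-alikes are well away from the rack.

```bash
cat > h.py <<'E'
import numpy as np,cv2
from bench import bot,camera,calibration
np.set_printoptions(precision=4,suppress=True)
def ray(name,px,st=None):
    c=calibration(name)
    P=c.get("pose")
    if P is None:
        T=np.eye(4);T[:3,:3]=st["eef_rot"];T[:3,3]=st["tool_pos"];P=T@c["tool_from_camera"]
    d=np.array([(px[0]-c["cx"])/c["fx"],-(px[1]-c["cy"])/c["fy"],-1])
    d=P[:3,:3]@d
    return P[:3,3],d/np.linalg.norm(d)
def onz(name,px,z,st=None):
    o,d=ray(name,px,st);return o+d*(z-o[2])/d[2]
def tri(rays):
    A=sum(np.eye(3)-np.outer(d,d) for o,d in rays);b=sum((np.eye(3)-np.outer(d,d))@o for o,d in rays)
    x=np.linalg.solve(A,b);return x,[np.linalg.norm(np.cross(x-o,d)) for o,d in rays]
def proj(name,p,st=None):
    c=calibration(name);P=c.get("pose")
    if P is None:
        T=np.eye(4);T[:3,:3]=st["eef_rot"];T[:3,3]=st["tool_pos"];P=T@c["tool_from_camera"]
    q=np.linalg.inv(P)@np.append(p,1);return np.array([c["cx"]-c["fx"]*q[0]/q[2],c["cy"]+c["fy"]*q[1]/q[2]])
E
python3 - <<'E'
from h import *
print(onz("scene",(248,228),.01),onz("scene",(411,269),.012),onz("side",(291,280),.01),onz("side",(283,183),.012))
a=cv2.imread("pics/scene0.png");b=cv2.imread("pics/side0.png")
s=cv2.resize(a[185:295,375:475],None,fx=4,fy=4,interpolation=cv2.INTER_CUBIC)
t=cv2.resize(b[70:200,255:355],None,fx=4,fy=4,interpolation=cv2.INTER_CUBIC)
o=np.zeros((520,800,3),np.uint8);o[:440,:400]=s;o[:,400:]=t
cv2.imwrite("pics/reader.png",o)
E
```

```text
[ 0.51   -0.1727  0.01  ] [0.5915 0.3883 0.012 ] [ 0.5179 -0.171   0.01  ] [0.5865 0.3666 0.012 ]
```

View pics/reader.png

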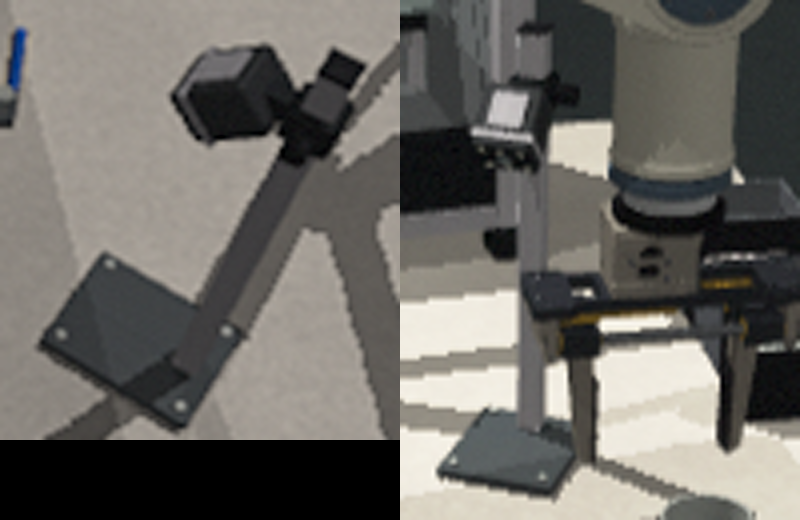

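The crop shows the reader clearly: base corners in the left panel at (106,252), (42,343), (183,427), (245,335), and the window at the lower front edge of the head. I'll go above the rack next.

Request:
carry_out(motion="-43 -28 -8 0 34; -43 -28 -8 0 34; -43 -28 -8 0 34; -43 -28 -8 0 34; 0 0 0 0 34")

```text
time: 0.78
tool_pos: [0.5115, -0.1744, 0.2471]
eef_rot: [[0.003, 1.0, 0.0], [1.0, -0.003, -0.001], [-0.001, 0.0, -1.0]]
contact_force: [0.5, -0.0, 0.5]
gripper_width: 0.0439
grip_force: 0.0
```

```bash
python3 - <<'E'
from h import *
import pickle
st=bot.observe();w=camera("wrist");s=camera("side");c=camera("scene")
pickle.dump(st,open("st1.pkl","wb"))
print(st["tool_pos"],st["eef_rot"],st["time"],st["joints"])
for n,i in (("w1",w),("s1",s),("c1",c)): cv2.imwrite(f"pics/{n}.png",i[:,:,::-1])
E
```

```text
[ 0.5115 -0.1744  0.2471] [[ 0.0035  1.      0.0003]
 [ 1.     -0.0035 -0.0008]
 [-0.0007  0.0003 -1.    ]] 0.775 [-0.3309  0.1898  1.7787 -0.0007  1.1726 -0.3271]
```

View pics/w1.png

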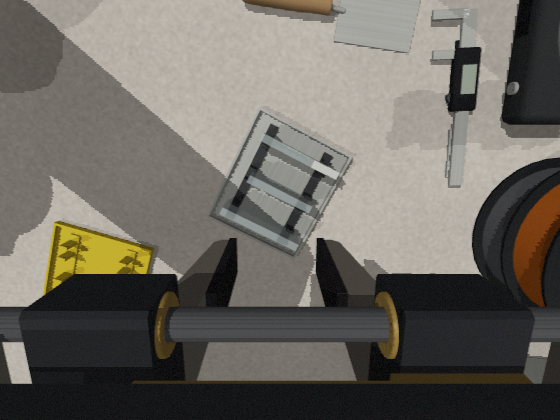

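The wrist picture shows the rack with corners at about (264,108), (354,155), (297,254), (210,214). Three plates run from upper left to lower right. I'll zoom in and compute the corners.

```bash
python3 - <<'E'
from h import *
import pickle
st=pickle.load(open("st1.pkl","rb"))
for p in ((264,108),(354,155),(297,254),(210,214)): print(onz("wrist",p,.01,st))
w=cv2.imread("pics/w1.png")
cv2.imwrite("pics/w1z.png",cv2.resize(w[100:262,200:362],(600,600),interpolation=cv2.INTER_CUBIC))
E
```

```text
[ 0.4974 -0.0803  0.01  ]
[ 0.6083 -0.1364  0.01  ]
[ 0.5391 -0.2668  0.01  ]
[ 0.4258 -0.2112  0.01  ]
```

View pics/w1z.png

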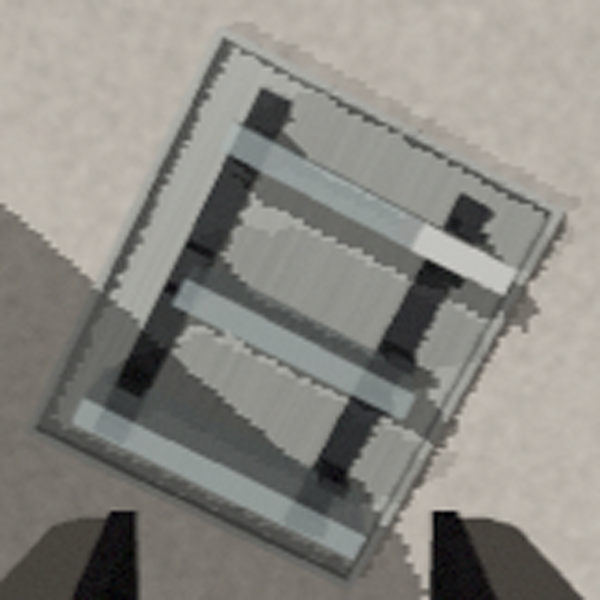

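The sample plate is in the upper slot. In the zoom its frosted end is at the right, (415–515, 235–290), and its clear end is at (235,135). Now I'll compute the plate, reader and printer positions.

```bash
python3 - <<'E'
from h import *
import pickle
st=pickle.load(open("st1.pkl","rb"))
k=162/600
f=lambda u,v:(200+u*k,100+v*k)
print("plate top clear end",onz("wrist",f(236,138),.053,st),"x=15 edge",onz("wrist",f(420,234),.053,st))
print("others long", onz("wrist",f(82,412),.053,st),onz("wrist",f(358,547),.053,st))
S=lambda u,v:(375+u/4,185+v/4); D=lambda u,v:(255+(u-400)/4,70+v/4)
for n,ps in(("scene",[S(106,252),S(42,340),S(183,424),S(245,335)]),("side",[D(487,408),D(438,471),D(553,493),D(580,445)])):
    P=np.array([onz(n,p,.012) for p in ps]);print(n,P[:,:2],P.mean(0))
    for i,j in((0,1),(1,2),(3,2),(0,3)): v=P[j]-P[i];print(i,j,np.linalg.norm(v),np.degrees(np.arctan2(v[1],v[0])))
print("win side",onz("side",D(507,148),.3),"scene upper edge mid",onz("scene",S(190,118),.32))
print("posttop",tri([ray("scene",S(345,65)),ray("side",D(533,35))]))
print("printer?",onz("scene",(510,190),0),onz("scene",(535,330),0))
E
```

```text
plate top clear end [ 0.4982 -0.1138  0.053 ] x=15 edge [ 0.5533 -0.1422  0.053 ]
others long [ 0.4491 -0.197   0.053 ] [ 0.5358 -0.242   0.053 ]
scene [[0.5136 0.36  ]
 [0.608  0.3055]
 [0.6675 0.4152]
 [0.578  0.4704]] [0.5918 0.3878 0.012 ]
0 1 0.10903669000391178 -29.9905500653174
1 2 0.12482971315307309 61.53386326466413
3 2 0.10517233373159678 -31.641216618417538
0 3 0.12781643234407972 59.74624155548825
side [[0.5773 0.4549]
 [0.5149 0.3426]
 [0.6099 0.2876]
 [0.6505 0.3696]] [0.5881 0.3637 0.012 ]
0 1 0.12842924194694996 -119.07507963198134
1 2 0.10975042512479988 -30.07800230410353
3 2 0.09146597611099126 -116.34982284139814
0 3 0.11236537382579542 -49.37734409308099
win side [0.5823 0.3756 0.3   ] scene upper edge mid [0.6082 0.3446 0.32  ]
posttop (array([0.6085, 0.4229, 0.3845]), [np.float64(0.005301780522276454), np.float64(0.005301780522276523)])
printer? [0.1749 0.7831 0.    ] [0.7399 0.7508 0.    ]
```

Request:
carry_out(motion="44 20 20 10.6 34; 0 0 10 10.6 34; 0 0 10 10.6 34; 0 0 10 10.6 34; 0 0 10 10.6 34; 0 0 10 10.6 34; 0 0 10 10.6 34; 0 0 10 10.6 34; 0 0 10 10.6 34; 0 0 10 10.6 34; 0 0 10 10.7 34; 0 0 0 0 34")

```text
time: 2.42
tool_pos: [0.5329, -0.1266, 0.1255]
eef_rot: [[0.895, -0.447, -0.002], [-0.447, -0.895, 0.001], [-0.002, 0.0, -1.0]]
contact_force: [0.4, -0.2, -0.1]
gripper_width: 0.0337
grip_force: 0.0
```

```bash
python3 - <<'E'
from h import *
import pickle
st=bot.observe();w=camera("wrist")
pickle.dump(st,open("st2.pkl","wb"))
print(st["tool_pos"],st["eef_rot"],st["time"],st["joints"],st["contact_force"])
cv2.imwrite("pics/w2.png",w[:,:,::-1])
c=np.array([.5405,-.1345,.053]);u=np.array([.892,-.452,0])
for x in(-.05,-.01,.015,.034): print(x,proj("wrist",c+u*x,st))
E
```

```text
[ 0.5329 -0.1266  0.1255] [[ 0.8947 -0.4467 -0.0019]
 [-0.4467 -0.8947  0.0007]
 [-0.002   0.0002 -1.    ]] 2.425 [-0.2362  0.3398  1.8781  0.0003  0.9257  1.7975] [ 0.3537 -0.2439 -0.0686]
-0.05 [280.1296 268.067 ]
-0.01 [280.5792 220.1563]
0.015 [280.8782 188.2953]
0.034 [281.1155 163.0117]
```

View pics/w2.png

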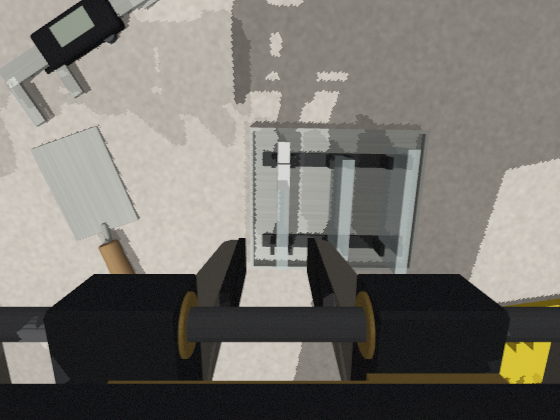

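The near view shows the plate at column 283, vertical and aligned with the tool, frosted from about row 180 upward. I'll read off the edges numerically.

```bash
python3 - <<'E'
from h import *
import pickle
st=pickle.load(open("st2.pkl","rb"));w=cv2.imread("pics/w2.png").astype(int)
print(w[134:276,282:286].mean(axis=(1,2)).round().astype(int))
for r in (150,170,200,230,260): print(r,w[r,270:298].mean(-1).astype(int))
R=st["eef_rot"]
for p in((283,180),(283,266)): print(R.T@(onz("wrist",p,.053,st)-st["tool_pos"]))
E
```

```text
[111 113 107 105  98  99  97 110 206 213 213 213 213 213 213 213 213 213
 212 213 213 213 212 213 213 213 213 213 210 107 143 213 213 213 213 213
 212 213 212 213 213 213 213 213 213 212 182 170 170 170 169 170 170 170
 171 170 169 169 169 168 169 170 170 168 169 172 171 171 168 169 170 170
 170 168 171 170 171 169 171 172 169 170 169 170 172 171 170 168 172 170
 170 169 171 167 167 167 168 167 167 166 152 153 152 152 152 152 153 153
 153 154 154 155 161 190 196 194 194 195 195 195 196 196 195 196 195 190
 178 168 168 168 166 166 182 196 196 196 193 194 192 194 195 198]
150 [164 164 165 151  94  95  97 123 183 212 213 212 213 212 213 212 212 212
 212 197 132 116 111 102 120 119 119 118]
170 [170 171 170 169 171 170 171 177 198 212 212 212 211 213 212 212 212 213
 213 199 140 122 120 119 120 120 121 119]
200 [171 172 170 171 171 172 168 172 186 181 167 166 166 168 174 173 173 172
 166 140 120 120 121 119 119 119 120 120]
230 [173 172 157  90  91  92 117 157 167 167 168 168 168 168 167 167 168 170
 151 116 118 118 116 118 117 116 117 147]
260 [139 170 155  91  91  99 137 173 180 183 168 168 176 184 173 180 187 151
  90  87  99 115 147 181 152  90  90  99]
[0.0318 0.0053 0.0725]
[-0.0377  0.0056  0.0726]
```

```bash
python3 - <<'E'
from h import *
import pickle
st=pickle.load(open("st2.pkl","rb"));R=st["eef_rot"]
for r,z in((141.5,.039),(162.5,.039),(164.5,.053),(180.5,.053),(180.5,.003),(246.5,.053),(260,.053),(266,.053),(270,.053),(246.5,.003)): print(r,z,(R.T@(onz("wrist",(283.5,r),z,st)-st["tool_pos"]))*1e3)
w=cv2.imread("pics/w2.png")
cv2.imwrite("pics/w2z.png",cv2.resize(w[125:281,245:365],(600,780)[:2],interpolation=cv2.INTER_CUBIC)[:600])
w=cv2.resize(w[130:280,250:350],None,fx=4,fy=4,interpolation=cv2.INTER_CUBIC);cv2.imwrite("pics/w2z.png",w)
E
```

```text
141.5 0.039 [59.7034  5.8051 86.394 ]
162.5 0.039 [43.5853  5.8906 86.427 ]
164.5 0.053 [43.398   5.5816 72.4273]
180.5 0.053 [31.4319  5.6451 72.4518]
180.5 0.003 [ 24.0534   6.7915 122.4674]
246.5 0.053 [-21.1213   5.9238  72.5596]
260 0.053 [-32.5522   5.9845  72.583 ]
266 0.053 [-37.7119   6.0118  72.5936]
270 0.053 [-41.1794   6.0302  72.6007]
246.5 0.003 [-39.3551   7.1279 122.5974]
```

View pics/w2z.png

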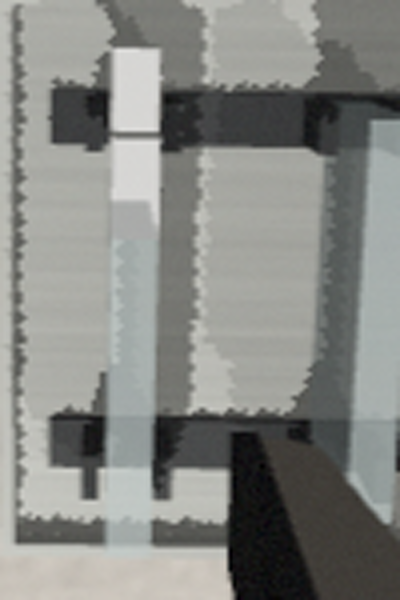

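The zoom shows the notch step at row 131 and the frost boundary at about row 238, part of it in shadow. That puts the plate centre at tool x = +9.5 and y = +5.6. I'll descend and grip.

Request:
carry_out(motion="0 5.6 0 0.9 34; 0 0 45 0 34; 0 0 40 0 34; 0 0 16 0 34; 0 0 8 0 34; 0 0 0 0 34; 0 0 0 0 0; 0 0 0 0 0; 0 0 0 0 0; 0 0 0 0 0", grip_force=25)

```text
time: 3.72
tool_pos: [0.5311, -0.1329, 0.0182]
eef_rot: [[0.886, -0.463, 0.001], [-0.463, -0.886, -0.0], [0.001, -0.001, -1.0]]
contact_force: [-0.3, 2.9, 6.8]
gripper_width: 0.0087
grip_force: 25.0
```

Gripped at 8.7 mm with 25 N. I'll lift, then plan the swing. The moves only turn the tool about its own z, so the 45° tilt has to come from the reach limit, which I'll try high up, pointing at the reader's azimuth.

Request:
carry_out(motion="0 0 -15 0 0; 0 0 -45 0 0; 0 0 -60 0 0; 0 0 -60 0 0; 0 0 -60 0 0; 0 0 -40 0 0")

```text
time: 4.47
tool_pos: [0.5305, -0.1333, 0.3014]
eef_rot: [[0.886, -0.463, 0.003], [-0.463, -0.886, -0.001], [0.003, -0.0, -1.0]]
contact_force: [0.5, -0.3, -0.6]
gripper_width: 0.009
grip_force: 25.0
```

```bash
cat > plan.py <<'E'
from h import *
from scipy.spatial.transform import Rotation as Ro
def plan(goal,turn,n):
    st=bot.observe();R=st["eef_rot"];p=st["tool_pos"];d=(np.array(goal)-p)/n
    for i in range(n):
        s=R.T@d*1e3;print("%.0f %.0f %.0f %.1f 0;"%(*s,turn/n),end=" ");R=R@Ro.from_rotvec([0,0,np.radians(turn/n)]).as_matrix()
    print()
E
python3 - <<'E'
from plan import *
st=bot.observe();print(st["tool_pos"],st["joints"],st["contact_force"],st["gripper_width"])
cv2.imwrite("pics/c3.png",camera("scene")[:,:,::-1]);cv2.imwrite("pics/s3.png",camera("side")[:,:,::-1])
plan([.3,.52,.68],-178.1,17)
print(onz("side",(185,140),0),onz("side",(280,122),0))
E
```

```text
[ 0.5305 -0.1333  0.3014] [-0.2486  0.155   1.6993 -0.0005  1.2841  1.8042] [ 0.4571 -0.3328 -0.6062] 0.008972821725115156
-30 -28 -22 -10.5 0; -24 -33 -22 -10.5 0; -18 -37 -22 -10.5 0; -11 -39 -22 -10.5 0; -4 -41 -22 -10.5 0; 4 -41 -22 -10.5 0; 11 -39 -22 -10.5 0; 18 -36 -22 -10.5 0; 24 -33 -22 -10.5 0; 30 -28 -22 -10.5 0; 34 -22 -22 -10.5 0; 38 -15 -22 -10.5 0; 40 -8 -22 -10.5 0; 41 -1 -22 -10.5 0; 40 7 -22 -10.5 0; 38 14 -22 -10.5 0; 35 21 -22 -10.5 0; 
[0.2323 0.8347 0.    ] [ 0.6742  0.9696 -0.    ]
```

Request:
carry_out(motion="-30 -28 -22 -10.5 0; -24 -33 -22 -10.5 0; -18 -37 -22 -10.5 0; -11 -39 -22 -10.5 0; -4 -41 -22 -10.5 0; 4 -41 -22 -10.5 0; 11 -39 -22 -10.5 0; 18 -36 -22 -10.5 0; 24 -33 -22 -10.5 0; 30 -28 -22 -10.5 0; 34 -22 -22 -10.5 0; 38 -15 -22 -10.5 0; 40 -8 -22 -10.5 0; 41 -1 -22 -10.5 0; 40 7 -22 -10.5 0; 38 14 -22 -10.5 0; 35 21 -22 -10.5 0; 0 0 0 0 0")

```text
time: 6.82
tool_pos: [0.2965, 0.5224, 0.6704]
eef_rot: [[-0.876, 0.483, -0.001], [0.483, 0.876, -0.001], [0.0, -0.002, -1.0]]
contact_force: [1.1, 0.3, -0.8]
gripper_width: 0.0089
grip_force: 25.0
```

```bash
python3 - <<'E'
from plan import *
st=bot.observe();print(st["tool_pos"],st["joints"],np.hypot(*st["tool_pos"][:2]))
cv2.imwrite("pics/w4.png",camera("wrist")[:,:,::-1])
E
```

```text
[0.2965 0.5224 0.6704] [ 1.0521  0.2476  0.8245  0.      2.0712 -0.0147] 0.6007043891408089
```

Request:
carry_out(motion="0 0 -40 0 0; 0 0 -30 0 0; 0 30 -10 0 0; 0 40 0 0 0; 0 40 0 0 0; 0 40 0 0 0")

```text
time: 7.62
tool_pos: [0.3591, 0.629, 0.717]
eef_rot: [[-0.872, 0.49, 0.01], [0.49, 0.872, 0.016], [-0.001, 0.019, -1.0]]
contact_force: [-0.0, 0.1, -0.5]
gripper_width: 0.0089
grip_force: 25.0
```

```bash
python3 - <<'E'
from plan import *
st=bot.observe();print(st["tool_pos"],st["joints"],np.hypot(*st["tool_pos"][:2]));print(st["eef_rot"])
E
```

```text
[0.3591 0.629  0.717 ] [ 1.0501  0.6573  0.0638 -0.0005  2.4014 -0.0094] 0.7242749569547516
[[-0.8719  0.4895  0.0098]
 [ 0.4896  0.8718  0.0164]
 [-0.0005  0.0191 -0.9998]]
```

Request:
carry_out(motion="0 40 0 0 0; 0 40 0 0 0; 0 40 0 0 0; 0 40 0 0 0")

```text
time: 8.12
tool_pos: [0.4018, 0.7064, 0.6585]
eef_rot: [[-0.872, 0.487, 0.048], [0.49, 0.868, 0.084], [-0.001, 0.096, -0.995]]
contact_force: [0.2, 0.0, -1.9]
gripper_width: 0.009
grip_force: 25.0
```

```bash
python3 - <<'E'
from plan import *
st=bot.observe();print(st["tool_pos"],st["joints"],np.hypot(*st["tool_pos"][:2]));print(st["eef_rot"])
E
```

```text
[0.4018 0.7064 0.6585] [ 1.052   0.7383  0.0627 -0.0005  2.2439 -0.0075] 0.8127023653362178
[[-0.872   0.4872  0.0482]
 [ 0.4896  0.8679  0.0836]
 [-0.0011  0.0965 -0.9953]]
```

The tilt is building up, 5.5° so far. I'll push along the shoulder-to-TCP line (outward and up), so the wrist tilts rather than the shoulder swinging.

Request:
carry_out(motion="0 55 -28 0 0; 0 55 -28 0 0; 0 55 -28 0 0; 0 55 -28 0 0")

```text
time: 8.62
tool_pos: [0.4285, 0.7561, 0.6691]
eef_rot: [[-0.872, 0.473, 0.126], [0.49, 0.843, 0.221], [-0.002, 0.254, -0.967]]
contact_force: [0.2, 0.8, -1.1]
gripper_width: 0.0086
grip_force: 25.0
```

```bash
python3 - <<'E'
from plan import *
st=bot.observe();print(st["tool_pos"],st["joints"],np.hypot(*st["tool_pos"][:2]));print(st["eef_rot"])
E
```

```text
[0.4285 0.7561 0.6691] [ 1.0537  0.7377  0.0628 -0.0005  2.0838 -0.0058] 0.86904333859362
[[-0.8718  0.4733  0.1261]
 [ 0.4898  0.8434  0.221 ]
 [-0.0018  0.2544 -0.9671]]
```

Request:
carry_out(motion="0 51 -35 0 0; 0 51 -35 0 0; 0 52 -33 0 0; 0 54 -30 0 0; 0 55 -28 0 0")

```text
time: 9.25
tool_pos: [0.439, 0.7813, 0.7419]
eef_rot: [[-0.873, 0.433, 0.223], [0.487, 0.779, 0.396], [-0.003, 0.454, -0.891]]
contact_force: [0.2, 0.6, -0.4]
gripper_width: 0.0088
grip_force: 25.0
```

```bash
python3 - <<'E'
from plan import *
st=bot.observe();print(st["tool_pos"],st["joints"],np.hypot(*st["tool_pos"][:2]));print(st["eef_rot"])
E
```

```text
[0.439  0.7813 0.7419] [ 1.0573  0.6794  0.0592 -0.0002  1.9315 -0.0058] 0.8962206849158426
[[-0.8735  0.4327  0.2233]
 [ 0.4869  0.7788  0.3956]
 [-0.0027  0.4542 -0.8909]]
```

Request:
carry_out(motion="0 58 -16 0 0; 0 59 -14 0 0; 0 59 -12 0 0; 0 60 -10 0 0; 0 60 -8 0 0")

```text
time: 9.88
tool_pos: [0.4696, 0.8382, 0.783]
eef_rot: [[-0.873, 0.376, 0.31], [0.487, 0.678, 0.551], [-0.003, 0.632, -0.775]]
contact_force: [0.3, -0.2, -1.0]
gripper_width: 0.0091
grip_force: 25.0
```

```bash
python3 - <<'E'
from plan import *
st=bot.observe();print(st["tool_pos"],st["joints"],np.hypot(*st["tool_pos"][:2]));print(st["eef_rot"]);z=st["eef_rot"][:,2];print(np.degrees(np.arccos(-z[2])),np.degrees(np.arctan2(z[1],z[0])))
E
```

```text
[0.4696 0.8382 0.783 ] [ 1.0588  0.6801  0.0594 -0.0007  1.7179 -0.0047] 0.9607473494307027
[[-0.8733  0.3757  0.3102]
 [ 0.4872  0.6778  0.5507]
 [-0.0034  0.632  -0.7749]]
39.19960113485099 60.60587215708987
```

Request:
carry_out(motion="0 60 2 0 0; 0 60 4 0 0; 0 0 0 0 0")

```text
time: 10.25
tool_pos: [0.4857, 0.8677, 0.791]
eef_rot: [[-0.873, 0.349, 0.34], [0.487, 0.631, 0.604], [-0.004, 0.693, -0.721]]
contact_force: [-0.0, -0.3, -0.8]
gripper_width: 0.0088
grip_force: 25.0
```

```bash
cat > s.py <<'E'
from plan import *
st=bot.observe();print(st["tool_pos"],st["joints"],st["time"]);print(st["eef_rot"]);z=st["eef_rot"][:,2];print(np.degrees(np.arccos(-z[2])),np.degrees(np.arctan2(z[1],z[0])))
E
python3 s.py
```

```text
[0.4857 0.8677 0.791 ] [ 1.0593  0.6953  0.0599 -0.0008  1.6205 -0.0044] 10.25
[[-0.8732  0.349   0.3401]
 [ 0.4873  0.6306  0.6041]
 [-0.0036  0.6932 -0.7207]]
43.88358303618999 60.62268172823368
```

Request:
carry_out(motion="0 28 2 0 0; 0 0 0 0 0")

```text
time: 10.5
tool_pos: [0.4888, 0.8733, 0.7956]
eef_rot: [[-0.873, 0.342, 0.348], [0.487, 0.617, 0.617], [-0.004, 0.708, -0.706]]
contact_force: [-1.0, -0.5, -0.2]
gripper_width: 0.0088
grip_force: 25.0
```

```bash
python3 s.py; python3 - <<'E'
from plan import *
plan([.35,.35,.6],0,13)
st=bot.observe();print(st["eef_rot"].T@(np.array([.51,.16,.295])-[.35,.35,.6])*1e3)
E
```

```text
[0.4888 0.8733 0.7956] [ 1.0593  0.6967  0.0591 -0.0008  1.5984 -0.0043] 10.5
[[-0.8732  0.3417  0.3475]
 [ 0.4874  0.6175  0.6174]
 [-0.0036  0.7085 -0.7057]]
45.11316269369583 60.6258814956779
-10 -39 -18 0.0 0; -10 -39 -18 0.0 0; -10 -39 -18 0.0 0; -10 -39 -18 0.0 0; -10 -39 -18 0.0 0; -10 -39 -18 0.0 0; -10 -39 -18 0.0 0; -10 -39 -18 0.0 0; -10 -39 -18 0.0 0; -10 -39 -18 0.0 0; -10 -39 -18 0.0 0; -10 -39 -18 0.0 0; -10 -39 -18 0.0 0; 
[-231.2109 -278.7345  153.537 ]
```

The tilt is 45.1° at azimuth 60.6°. Now back inward.

Request:
carry_out(motion="-5 -20 -9 0 0; -10 -39 -18 0 0; -10 -39 -18 0 0; -10 -39 -18 0 0; -10 -39 -18 0 0; -10 -39 -18 0 0; -10 -39 -18 0 0; -10 -39 -18 0 0; -10 -39 -18 0 0; -10 -39 -18 0 0; -10 -39 -18 0 0; -10 -39 -18 0 0; -10 -39 -18 0 0; 0 0 0 0 0")

```text
time: 12.25
tool_pos: [0.3536, 0.3738, 0.6112]
eef_rot: [[-0.872, 0.342, 0.35], [0.489, 0.617, 0.617], [-0.005, 0.709, -0.705]]
contact_force: [-0.0, -1.1, 0.2]
gripper_width: 0.009
grip_force: 25.0
```

```bash
python3 s.py; python3 - <<'E'
from plan import *
plan([.51,.16,.295],0,11)
E
```

```text
[0.3536 0.3738 0.6112] [ 0.5834 -0.4002  1.7575  0.3729  1.0842 -0.5327] 12.25
[[-0.8721  0.3424  0.3496]
 [ 0.4893  0.6168  0.6165]
 [-0.0045  0.7088 -0.7054]]
45.13541236768278 60.443374380626345
-22 -27 13 0.0 0; -22 -27 13 0.0 0; -22 -27 13 0.0 0; -22 -27 13 0.0 0; -22 -27 13 0.0 0; -22 -27 13 0.0 0; -22 -27 13 0.0 0; -22 -27 13 0.0 0; -22 -27 13 0.0 0; -22 -27 13 0.0 0; -22 -27 13 0.0 0;
```

Request:
carry_out(motion="-22 -27 13 0 0; -22 -27 13 0 0; -22 -27 13 0 0; -22 -27 13 0 0; -22 -27 13 0 0; -22 -27 13 0 0; -22 -27 13 0 0; -22 -27 13 0 0; -22 -27 13 0 0; -22 -27 13 0 0; -22 -27 13 0 0; 0 0 0 0 0")

```text
time: 13.75
tool_pos: [0.5145, 0.1624, 0.2988]
eef_rot: [[-0.873, 0.345, 0.346], [0.489, 0.617, 0.617], [-0.0, 0.707, -0.707]]
contact_force: [-1.0, 0.4, -0.8]
gripper_width: 0.0087
grip_force: 25.0
```

```bash
python3 s.py; python3 - <<'E'
from plan import *
import pickle
pickle.dump(bot.observe(),open("st5.pkl","wb"))
w=camera("wrist");a=camera("scene");b=camera("side")
for n,i in(("w5",w),("c5",a),("s5",b)): cv2.imwrite(f"pics/{n}.png",i[:,:,::-1])
o=np.zeros((600,800,3),np.uint8);o[:420,:560]=w[:,:,::-1]
o[420:,:160]=0
s=cv2.resize(b[70:200,255:335,::-1],None,fx=3,fy=3,interpolation=cv2.INTER_CUBIC);o[:390,560:]=s
s=cv2.resize(a[190:250,395:475,::-1],None,fx=3,fy=3,interpolation=cv2.INTER_CUBIC);o[420:600,560:]=s
cv2.imwrite("pics/m5.png",o)
E
```

```text
[0.5145 0.1624 0.2988] [-0.1543  0.008   2.1149  0.9506  0.9507 -1.7698] 13.75
[[-0.8725  0.3453  0.3456]
 [ 0.4885  0.6175  0.6165]
 [-0.0005  0.7068 -0.7075]]
44.9717961409474 60.72780340101639
```

View pics/m5.png

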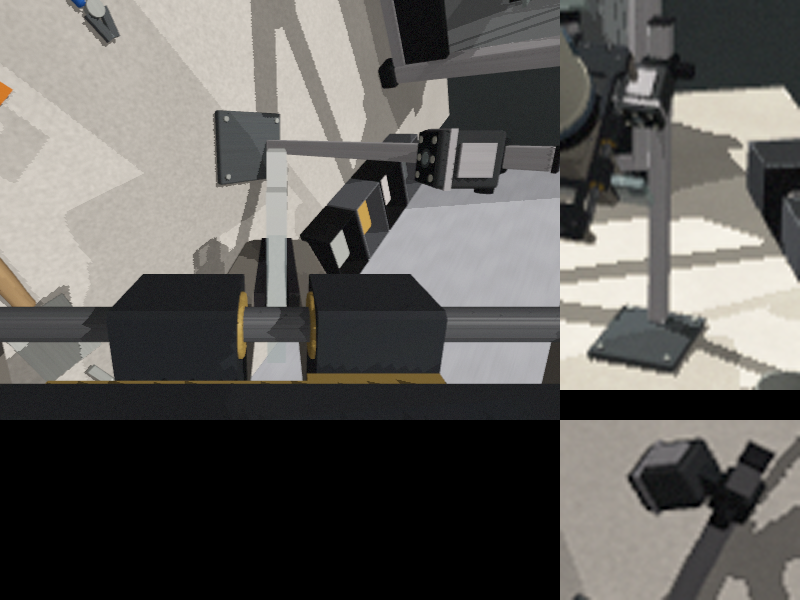

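The wrist view shows the reader base's front edge at (217,111)–(217,185), its post at row about 150, the head's window face at columns 417–440, and the plate's notched end at (277,150). The hold looks straight. I'll zoom in on the head.

```bash
python3 - <<'E'
import cv2,numpy as np
w=cv2.imread("pics/w5.png")
o=np.zeros((560,800,3),np.uint8)
o[:,:500]=cv2.resize(w[120:204,405:480],(500,560),interpolation=cv2.INTER_CUBIC)
o[:400,520:800]=cv2.resize(w[100:200,210:280],None,fx=4,fy=4,interpolation=cv2.INTER_CUBIC)
cv2.imwrite("pics/z5.png",o)
E
```

```text
(no output)
```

View pics/z5.png

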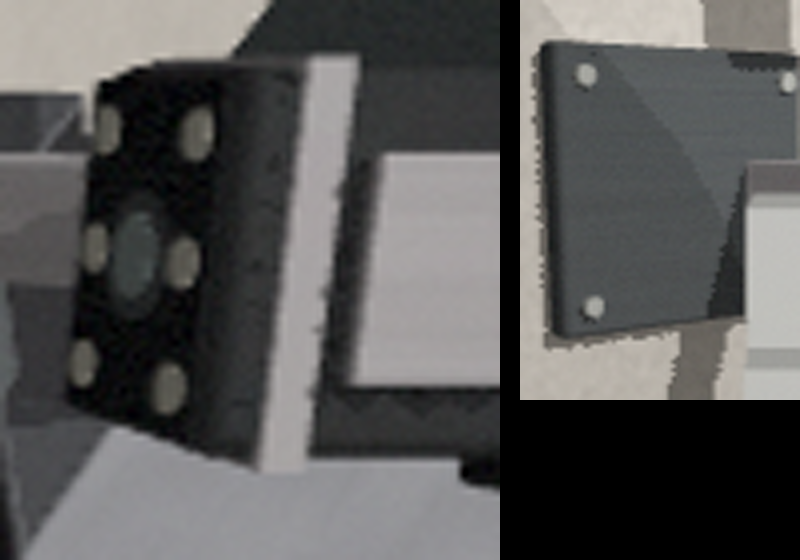

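The zoom shows the window lens at crop (137,254), centred among 6 LEDs, which is pixel (425.5,158.1). The base's front top corners are at (219,111) and (221.5,183).

```bash
python3 - <<'E'
from plan import *
import pickle
st=pickle.load(open("st5.pkl","rb"))
q=lambda u,v:(405+u/6.6667,120+v/6.6667); B=lambda u,v:(210+(u-520)/4,100+v/4)
win=onz("wrist",q(137,254),.3,st);print("win",win)
print("tri w+side",tri([ray("wrist",q(137,254),st),ray("side",(281.75,107))]))
a=onz("wrist",B(556,44),.012,st);b=onz("wrist",B(566,333),.012,st)
print(a,b,np.linalg.norm(a-b),"front az",np.degrees(np.arctan2(*(b-a)[1::-1])))
s=[onz("wrist",B(*p),.013,st) for p in((587,75),(594,307),(788,82))];print(s)
v=s[2]-s[0];print("x az",np.degrees(np.arctan2(v[1],v[0])));v=s[1]-s[0];print("front az",np.degrees(np.arctan2(v[1],v[0])))
# LED rows: lateral direction in window plane is horizontal
L=[(105,130),(197,132),(93,248),(182,262),(82,362),(168,387)]
up=[onz("wrist",q((L[i][0]+L[i+1][0])/2,(L[i][1]+L[i+1][1])/2),.3,st) for i in(0,2,4)];print(up);v=up[2]-up[0];print("head front az",np.degrees(np.arctan2(v[1],v[0])))
# plate in tool: notch end edges at z tool
R=st["eef_rot"];T=st["tool_pos"]
w=cv2.imread("pics/w5.png");print(w[140:260,277].mean(-1).astype(int));print(w[170,255:300].mean(-1).astype(int),w[220,255:300].mean(-1).astype(int))
for x in(34,50):
  for tz in(-35+0,-21): print(x,tz,proj("wrist",T+R@(np.array([x+9.5,0,tz])/1e3),st))
E
```

```text
win [0.5736 0.3547 0.3   ]
tri w+side (array([0.5804, 0.3654, 0.2996]), [np.float64(0.004042175011588799), np.float64(0.004042175011588686)])
[0.5133 0.356  0.012 ] [0.6051 0.3037 0.012 ] 0.10569680200667941 front az -29.66657770467783
[array([0.5286, 0.3619, 0.013 ]), array([0.6037, 0.3193, 0.013 ]), array([0.5803, 0.4541, 0.013 ])]
x az 60.70324496398843
front az -29.61010335029347
[array([0.5589, 0.3632, 0.3   ]), array([0.5739, 0.3548, 0.3   ]), array([0.5888, 0.3467, 0.3   ])]
head front az -28.8960034499075
[127  97  96  97  96  92  95  98 130 155 156 156 182 190 190 189 191 190
 189 190 191 190 189 190 190 189 190 190 190 190 190 190 189 188 190 189
 190 189 191 189 190 189 188 189 189 189 188 156 158 157 157 156 175 188
 189 190 189 188 190 189 189 189 189 189 188 189 189 188 187 188 187 189
 188 187 188 189 187 188 187 187 187 187 187 187 187 186 187 187 186 188
 187 188 186 187 187 180 176 177 177 177 178 178 178 179 177 176 178 178
 179 179 177 179 180 178 177 177 176 177 178 179]
[ 80  81  80  70  41  43  40  40  40  40  45 126 191 190 189 190 190 190
 189 190 190 190 190 190 189 190 190 190 189 189 191 186 157 155 176 177
 176 176 182 196 198 195 194 195 196] [201 200 198 193 190 196 197 198 195 197 195 191 187 188 188 187 187 187
 188 188 187 186 187 187 188 187 187 188 187 187 188 192 195 199 200 201
 199 197 197 195 182 182 181 179 180]
34 -35 [277.1366 187.8323]
34 -21 [277.06   182.7549]
50 -35 [277.1478 149.1864]
50 -21 [277.0682 147.5699]
```

Request:
carry_out(motion="0 -6 20 0 0; 0 -6 20 0 0; 0 -6 20 0 0; 0 -6 20 0 0; 0 0 0 0 0; 0 0 0 0 0")

```text
time: 14.65
tool_pos: [0.5337, 0.1979, 0.2286]
eef_rot: [[-0.874, 0.34, 0.348], [0.487, 0.618, 0.617], [-0.005, 0.709, -0.705]]
contact_force: [-0.3, 0.1, -0.2]
gripper_width: 0.0087
grip_force: 25.0
```

```bash
python3 s.py; python3 - <<'E'
from plan import *
import pickle
st=bot.observe();w=camera("wrist");pickle.dump(st,open("st6.pkl","wb"));cv2.imwrite("pics/w6.png",w[:,:,::-1])
p=proj("wrist",np.array([.5736,.3547,.3]),st);print("pred",p)
g=w.mean(-1).astype(np.uint8)
x0,y0=int(p[0])-45,int(p[1])-50
c=g[y0:y0+100,x0:min(x0+90,560)]
n,lab,stt,cen=cv2.connectedComponentsWithStats(((c>75)&(c<235)).astype(np.uint8))
for s,k in zip(stt[1:],cen[1:]):
    if 4<s[4]<60: print(s[2:],k+[x0,y0])
E
```

```text
[0.5337 0.1979 0.2286] [-0.0623  0.1431  2.1605  1.1089  0.7932 -1.9299] 14.65
[[-0.8736  0.3401  0.3481]
 [ 0.4866  0.618   0.6175]
 [-0.0051  0.7088 -0.7054]]
45.14064287852966 60.587012705356294
pred [504.1013 168.5133]
[ 5  7 23] [460.4348 120.1739]
[ 6  9 45] [494.5556 143.0444]
[ 7  9 46] [490.7391 166.0435]
[ 6  8 41] [487.3415 188.4146]
```

```bash
python3 - <<'E'
import cv2,numpy as np
np.set_printoptions(linewidth=250)
g=cv2.imread("pics/w6.png").mean(-1).astype(int)
print(g[144,465:545]);print(g[166,465:545]);print(g[188,465:545])
g=cv2.imread("pics/w5.png").mean(-1).astype(int)
print(g[139:141,412:445]);print(g[158,412:445])
E
```

```text
[ 41  44  42  42  44  42  41  38  37  43  41  40  42  45  40  42  41  38  40  38  37  39  41  37  33  27  61  82  83  82  82  86  78  35  13  13   7  10   7  17  12   3   8  13   5  15   9   7  11  12   5  14  16  53  83  83  82  82  83  83  88 105
  99  12  17  11  24  30  30  22  38  39  41  41  48  49  50  49  48  50]
[ 78  80  80  81  79  78  80  78  78  81  80  82  81  81  78  79  80  81  79  81  72  42  55  82  81  82  81  84  85  77  29  33  47  63  63  61  63  60  62  61  63  61  62  67  62  29  28  27  24   8  30  65  84  81  87  78  29  14   4   8  15  20
  21  27  23  31  35  39  37  45  48  54  55  51  47  49  54  63 114 163]
[144 145 145 148 145 144 145 146 147 148 148 147 148 148 148 149 148 128  39  71  83  83  83  83  89  88   2  15   9   6  11  20   5   5   8   3  13   5   7  14  15  13  14  12   3  13  13  13   7  10  14  10  11  14  14  10  19  22  25  25  27  31
  36  38  41  45  50  51  50  51  51  51  56  87 136 163 162 162 163 161]
[[ 85  95  77  52  52 101 133  72  82  87  86  14   3   8  10  13   4   2   9  20  54  82  83  97 102  20  22  26  30  36  38  47  51]
 [ 95  77  53  49  53  61  72  71  83  91  92  10  10   8   6   9  18  12   6  23  54  85  83 102 111  14  20  25  28  35  38  47  55]]
[81 82 80 78 72 63 83 92 97 36 57 63 61 63 63 63 50 38 60 83 82 87 87 14 25 24 26 33 39 47 51 55 54]
```

```bash
python3 - <<'E'
from plan import *
import pickle
a=pickle.load(open("st5.pkl","rb"));b=pickle.load(open("st6.pkl","rb"))
print(tri([ray("wrist",(425.3,158.1),a),ray("wrist",(503,167.5),b)]))
for px,s in(((425.3,158.1),a),((503,167.5),b)): print(onz("wrist",px,.3,s))
win=np.array([.574,.3555,.3]);az=np.radians(60.4);xr=np.array([np.cos(az),np.sin(az),0])
rp=win-.1131*xr-[0,0,.1131];R=b["eef_rot"];lab=np.array([.0415,.0045,-.0048])
t=rp-R@lab;print(rp,t,"shift",R.T@(t-b["tool_pos"])*1e3)
E
```

```text
(array([0.575 , 0.3573, 0.2987]), [np.float64(0.0003205038821805852), np.float64(0.0003205038821806755)])
[0.5733 0.3542 0.3   ]
[0.5706 0.3515 0.3   ]
[0.5181 0.2572 0.1869] [0.5545 0.2371 0.1805] shift [ 1.1582 -2.794  65.3845]
```

Request:
carry_out(motion="1 -3 15 0 0; 0 0 20 0 0; 0 0 18 0 0; 0 0 12 0 0; 0 0 0 0 0; 0 0 0 0 0; 0 0 0 0 0")

```text
time: 15.58
tool_pos: [0.5543, 0.236, 0.1797]
eef_rot: [[-0.873, 0.342, 0.348], [0.488, 0.618, 0.617], [-0.004, 0.708, -0.706]]
contact_force: [-0.1, -0.1, -0.6]
gripper_width: 0.0086
grip_force: 25.0
```

```bash
python3 s.py; python3 - <<'E'
from plan import *
st=bot.observe();R=st["eef_rot"];rp=np.array([.5181,.2572,.1869])
print("label err mm (tool)",(R.T@(rp-st["tool_pos"])-[.0415,.0045,-.0048])*1e3)
a=camera("scene");b=camera("side")
pa=proj("scene",rp);pb=proj("side",rp);print(pa,pb)
o=np.zeros((400,800,3),np.uint8)
for i,(im,p) in enumerate(((a,pa),(b,pb))):
    x,y=p.round().astype(int);o[:,400*i:400*i+400]=cv2.resize(im[y-50:y+50,x-50:x+50,::-1],(400,400),interpolation=cv2.INTER_CUBIC)
    cv2.imwrite(f"pics/f{i}.png",im[:,:,::-1])
cv2.imwrite("pics/fin.png",o)
E
```

```text
[0.5543 0.236  0.1797] [ 0.0297  0.2609  2.1584  1.2646  0.6893 -2.0509] 15.575
[[-0.873   0.3415  0.3481]
 [ 0.4877  0.6177  0.617 ]
 [-0.0043  0.7084 -0.7058]]
45.108266796621386 60.56650237327049
label err mm (tool) [0.4274 1.3263 0.1533]
[380.6059 214.1989] [268.2201 153.9958]
```

View pics/fin.png

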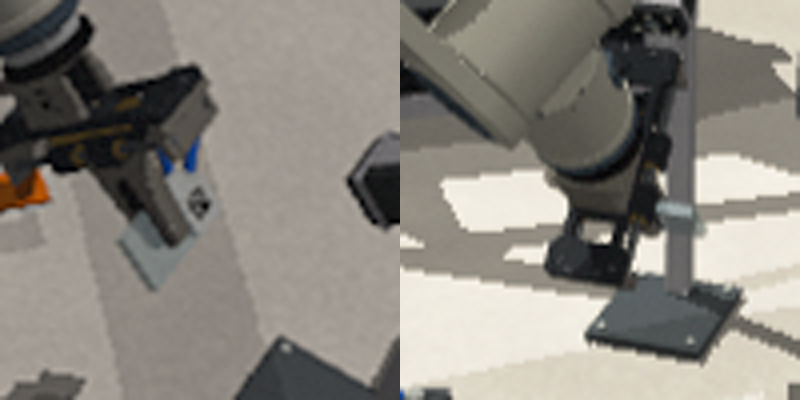

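In the scene crop the label's code is at (198,204), and the projected reading point is at (200,200), so they agree within about 1 px. The label faces up towards the window and nothing is touching, so I'm handing in.

```bash
python3 -c "
from bench import bot
s=bot.observe();print(abs(s['qd']).max());print(bot.finish_job())"
```

```text
0.0026488872189070574
the job is handed in; nothing more can be done
None
```

I handed the job in at about 15.7 s: the sample plate is held still by its clear part, with the label within about 2 mm of my measured reading point and within about 1° of square to the window. Joint 3 sat right at its lower limit during the tilt (0.0591 rad measured, 0.06 given), and I didn't re-image the rack or other items afterwards.

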